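Load turned pears into the barrel tumbler and free its drum

ROBOT

A 6-joint arm with a two-finger parallel gripper is mounted at the origin on the work surface. World frame = base frame: x ahead of the robot, y to its left, z up, the work surface at z = 0. Lengths are in m, angles in degrees, forces in N, time in s.
With the tool pointing down it reaches from about 0.375 to 0.9 m from the base axis. Payload 3.1 kg.
Tool frame: the origin (TCP) lies between the finger pads; the fingertips stand 11 mm ahead of it and the grasp point (between the pads) lies 8 mm behind it; z points along the fingers, y is the line along which they close (so a half turn about z gives the same grasp; the last joint's range is limited). The gripper opens to 87 mm and grips with 3 to 60 N. Pads are 19 mm wide; open, the fingers measure 117 mm over their backs; the gripper's body (75 mm by 190 mm) begins 51 mm behind the grasp point.
Start: joints at [-84.769, 30.224, 82.088, -0, 67.689, -10.227], TCP at [0.167, -0.602, 0.234] pointing down, gripper open.
Joint ranges: [-176.69, 176.69], [-43.24, 126.21], [12.49, 139.97], [-82, 262], [0, 151.66], [-163.58, 163.58]. Speed limits (degrees/s): [159.86, 159.86, 180, 180, 180, 180].

INTERFACE

Orientations are given as a 3x3 rotation matrix whose columns are the frame's x, y, z axes.
In Python, from rig import bot gives the robot as it stands.
- The arm moves only by the tool apply_moves, never from a script. Its argument "steps" is a list that holds one entry, the list of rows, each a list of 7 numbers: the shift along the tool's x, y, z in cm, then the turn, a rotation vector about the tool's x, y, z in degrees, then the gripper command: -1 is shut, 1 is fully open, values between are in proportion. In form: [[[dx, dy, dz, rx, ry, rz, jaw], ...]]. A call has 1 to 20 rows; each row is the pose to reach, as a shift and turn from the pose commanded when the call began, along the tool's axes at that moment; what a row does not reach only later rows make up. A row lasts 1/8 s, in which the tool goes at most 62.5 mm and 10.7 degrees, less where a joint would pass 70% of its speed; a pose out of reach is approached as far as the arm can. A call with a gripper value outside its range is refused whole. The fingers move at their own pace and stop on an object; the grip force is fixed at half the most. Time passes only in rows, so rows that repeat a pose let the fingers close. It gives the time, the measured TCP pose, the force, the opening and the grip force at its end, in the units of the state.
- bot.read_state(): the state, without advancing time (a new reading comes with each control period).
- bot.capture(name): name is "scene" or "top"; returns the picture (384x512x3 uint8, blue, green, red); there is no depth.
- bot.camera_model(name): a dict with "intrinsics" (3x3 intrinsics, pixels), "k1" (the pictures are not rectified: a ray, as slopes to the right and down, at radius r is drawn at 1 + k1 r^2 times it, then the intrinsics apply), "R" (3x3) and "t" (3): a world point X has camera coordinates R X + t. Camera axes: x right, y down, z forward; pixel columns grow to the right and rows downward; lengths in m; the calibration is good to about 2 mm. A picture is of the moment at which its call begins. camera_model takes no time and is no camera call.
- bot.hand_in(): hands the job in; it is judged then, once.
The state is a dict: "time_s": time; "joint_positions": joint angles; "qvel": joint speeds; "tau": joint torques, N m; "position": TCP position; "tcp_rot": TCP orientation; "force": force on the tool from outside, world axes, zero at the start; "moment": the same for the moment, N m; "opening": opening from 0.0 (shut) to 1.0 (fully open); "grasp_force": force on a finger pad.
Only numpy, scipy, OpenCV 4.12 (cv2) and the standard library are available. Lean on these libraries where they do the work, as an engineer would, in place of code of your own. Each camera call takes 0.05 s, during which the arm holds its last target. There are 200 camera calls.

TASK

Load the two pale turned pears, one after the other, into the leaning drum of the barrel tumbler: lower each one gently until it rests on the soft mats at the drum's low side before letting go, without dropping it or pressing it down. Once both lie in the drum, pull the red index plunger out and twist it into its rest notch so that it stays retracted and the drum is free to turn. Leave the dark pear and the other things on the bench where they are.

Things in the scene. Friction and masses are not known exactly. Their poses are not given: they have to be found in the camera images.
- tumbler: green barrel tumbler, fixed; its place and heading vary. Base plate 420 x 400 mm, motor cover behind, the drum in front. Origin under the centre of the drum's floor, on the bench; x towards the motor, z up
- drum: open aluminium drum: straight cylinder, 200 mm across and 180 mm deep inside, wall 4 mm. Its axis leans 30 degrees, mouth up and towards the tumbler's front. Origin: centre of its floor, 95 mm over the bench; z along the axis out of the mouth, -x to the low front side, y to the plunger. Outside, 80 to 88 mm up the axis, an index ring 334 mm across
- drum_mouth (a point): centre of the drum's mouth, 180 mm from its floor; axes as the drum's. Below, soft foam-rubber mats cover the floor: the top of the stack is anywhere from 40 to 74 mm above the drum's origin, not measured, to be felt. The top mat gives 1 mm per 3.5 N, up to 10 mm. Pears let go away from the low side slide or lean over to it
- pear_a: pale, to be loaded: turned wooden pear, standing upright. Flat foot 34 mm across; belly 68 mm across at 34 mm height; neck 36 to 39 mm across from 74 to 96 mm height, the place to grip; crown at 106 mm, thin stalk to 118 mm. About 0.16 kg (0.11 to 0.23). Origin: centre of its foot, z up through the stalk
- pear_a_belly (a point): centre of this pear's belly, on its axis, 34 mm above its foot
- pear_b: pale, to be loaded: turned wooden pear, standing upright. Flat foot 34 mm across; belly 68 mm across at 34 mm height; neck 36 to 39 mm across from 74 to 96 mm height, the place to grip; crown at 106 mm, thin stalk to 118 mm. About 0.16 kg (0.11 to 0.23). Origin: centre of its foot, z up through the stalk
- pear_b_belly (a point): centre of this pear's belly, on its axis, 34 mm above its foot
- pear_dark: finished dark brown pear of the same shape and size, to be left standing; origin at the centre of its foot
- board: round plywood board, 270 mm across, 15 mm thick, fixed; the three pears stand on it at least 110 mm apart (centres). Origin under its centre
- knob_grip (a point): centre of the plunger's red knob (36 mm across, 26 mm high), the point to grip; 153 mm beside the drum's axis on its y side and 147 mm up it. z: outwards along the plunger, parallel to the drum's axis; x: along the steel cross-pin under the knob. Free all round; the bracket's collar, 30 mm across, ends 20 mm below this point
- indexer: bracket with the sprung index plunger beside the drum; axes and origin as the drum's, but it does not turn. To park the plunger: pull its knob out at least 15.5 mm, twist it past the ridge to the rest notch, ease it down and let go; it then stays out with its tip clear of the ring
- plunger (a joint): how far the plunger is pulled out along its axis, m: 0 home with its tip in the index ring (drum locked), stop at 0.018, about 0.0125 when resting in the notch. Its spring draws it back with 7 N at home, 16 N at the stop
- plunger_knob (a joint): twist of the knob, rad: 0 as found, cross-pin in the deep slot; grows anticlockwise seen from the knob's free end, stop at 1.31. It turns only while pulled out over the ridge, which lies at about 0.7; the rest notch is from 1.05 to the stop
- mug: steel mug, 76 mm across, 90 mm high, beside the tumbler; leave
- glue: white glue bottle, 60 mm across, 150 mm high, at the left of the tumbler; leave
- paint_jar: blue paint jar, 70 mm across, 80 mm high, in front of the tumbler; leave
- wax_tin: brass-coloured wax tin, 90 mm across, 45 mm high, between the board and the tumbler; leave
- hammer: hammer, 280 mm long, lying at the left; leave
- brush: paint brush, 190 mm long, lying at the right; leave
Things that resemble listed ones, but are neither listed nor needed, are in the scene too. What is shaped like the pear_b but green is not meant.

How it is judged:
By the outcome, as a careful person would: the job done as asked, in the order asked, and still so for the second after the job is handed in, with the robot touching nothing.
It also fails if it takes over 67 s, if anything falls off the work surface, if the arm or the gripper's body presses on something with over 40 N, if the wrist force passes 120 N, or if a joint passes its speed limit or range.

## Working session

There is one attempt and no reset: what is moved stays moved. The work goes in short steps, Python scripts to look and compute and a tool call to move; the robot and the scene stay as the last step left them, time stands still between calls to the robot, and variables do not carry over. Pictures are saved under pics/ and viewed, at most 10 in all, crops included, and the job is handed in when it is done.

Besides the shell and the picture viewer there is one more tool, called as name(argument=value, ...) on one line, values as JSON. apply_moves: Moves the arm, as the interface text tells. Its arguments: {"type":"object","properties":{"steps":{"type":"array","items":{"type":"array","items":{"type":"array","items":{"type":"number"}}}}},"required":["steps"]}

```bash
ls; mkdir -p pics
python3 - <<'E'
from rig import bot
import cv2,numpy as np
for n in("scene","top"):
    im=bot.capture(n); cv2.imwrite(f"pics/{n}0.png",cv2.resize(im,(800,600),interpolation=cv2.INTER_CUBIC))
    cv2.imwrite(f"pics/{n}0raw.png",im)
    print(n,bot.camera_model(n))
print(bot.read_state())
E
```

```text
pics
scene {'intrinsics': array([[414.90299613,   0.        , 254.03979512],
       [  0.        , 414.90299613, 194.90615532],
       [  0.        ,   0.        ,   1.        ]]), 'k1': -0.08692672585693417, 'R': array([[-0.81477171,  0.57975643, -0.00543509],
       [ 0.42096306,  0.58511044, -0.69313482],
       [-0.39866924, -0.56703462, -0.72078747]]), 't': array([ 0.45748967, -0.08409557,  1.68895293])}
top {'intrinsics': array([[361.89122457,   0.        , 250.0874359 ],
       [  0.        , 361.89122457, 195.4573018 ],
       [  0.        ,   0.        ,   1.        ]]), 'k1': -0.05627613978018482, 'R': array([[ 0.00582623, -0.99997943, -0.00268087],
       [-0.98338216, -0.00524301, -0.18147187],
       [ 0.18145408,  0.00369362, -0.98339248]]), 't': array([-0.05641317,  0.50961224,  1.38041196])}
{'time_s': 0.1, 'joint_positions': array([-8.47687066e+01,  3.02742840e+01,  8.21479085e+01,  1.08820353e-03,
        6.76899853e+01, -1.02274816e+01]), 'qvel': array([ 0.00208584, -0.15082703, -0.11667751, -0.00719131,  0.18608482,
       -0.05460724]), 'tau': array([-2.63234788e-04, -4.40985703e+01, -1.77150249e+01,  6.35446957e-02,
        5.33397705e-02, -5.26574036e-05]), 'position': array([ 0.16656381, -0.6017434 ,  0.23266887]), 'tcp_rot': array([[ 9.63824440e-01,  2.66537844e-01, -1.61014073e-04],
       [ 2.66537642e-01, -9.63822534e-01,  1.95131889e-03],
       [ 3.64911337e-04, -1.92364515e-03, -9.99998083e-01]]), 'force': array([0.35588799, 0.30604351, 0.59453023]), 'moment': array([ 0.00652702, -0.01079681,  0.01242105]), 'grasp_force': 0.0, 'opening': 0.9988387226030203}
```

View pics/scene0.png

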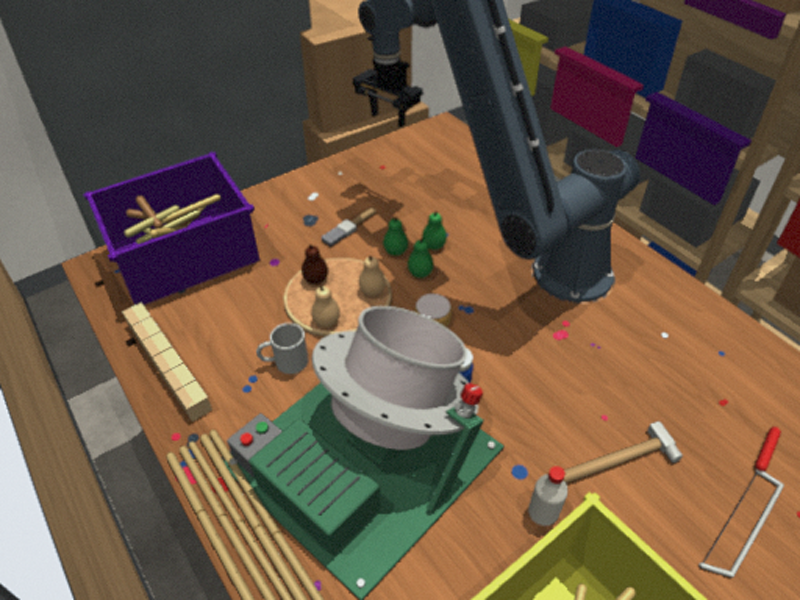

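View pics/top0.png

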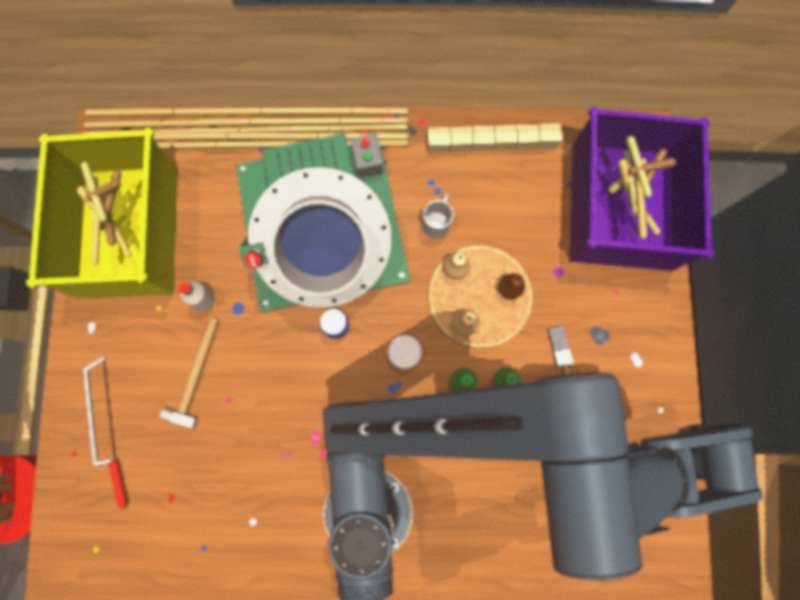

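The pale pears are at scene (372,280) and (325,308), and at top (458,262) and (466,322). The things they could be mistaken for are the dark pear at scene (315,265) / top (511,286) and three green pears at scene (395,238), (434,232) and (420,260). The knob is at scene (472,393) / top (253,260). I'll check these in one enlarged composite crop.

```bash
cat > h.py <<'E'
import numpy as np,cv2
from rig import bot
from scipy.optimize import least_squares
CM={n:bot.camera_model(n) for n in("scene","top")}
def proj(n,X):
    c=CM[n];p=np.atleast_2d(X)@c["R"].T+c["t"];s=p[:,:2]/p[:,2:]
    s=s*(1+c["k1"]*(s**2).sum(1,keepdims=True));K=c["intrinsics"]
    return s*[K[0,0],K[1,1]]+[K[0,2],K[1,2]]
def tri(ps,pt):
    f=lambda X:np.r_[proj("scene",X)[0]-ps,proj("top",X)[0]-pt]
    r=least_squares(f,[.5,0,.1]);return r.x,np.abs(r.fun).max()
def crop(im,x0,y0,w,h,k): return cv2.resize(im[y0:y0+h,x0:x0+w],None,fx=k,fy=k,interpolation=cv2.INTER_CUBIC)
E
python3 - <<'E'
from h import *
s=cv2.imread("pics/scene0raw.png");t=cv2.imread("pics/top0raw.png")
# each tile 400x300, scale 5 (80x60) / 
A=crop(s,180,155,80,60,5);B=crop(t,265,155,80,60,5)
C=crop(s,195,190,120,90,10/3);D=crop(t,150,100,110,100,3.0)
D=cv2.copyMakeBorder(D,0,0,0,70,cv2.BORDER_CONSTANT)
cv2.imwrite("pics/c1.png",np.vstack([np.hstack([A,B]),np.hstack([C,D])]))
E
```

```text
(no output)
```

View pics/c1.png

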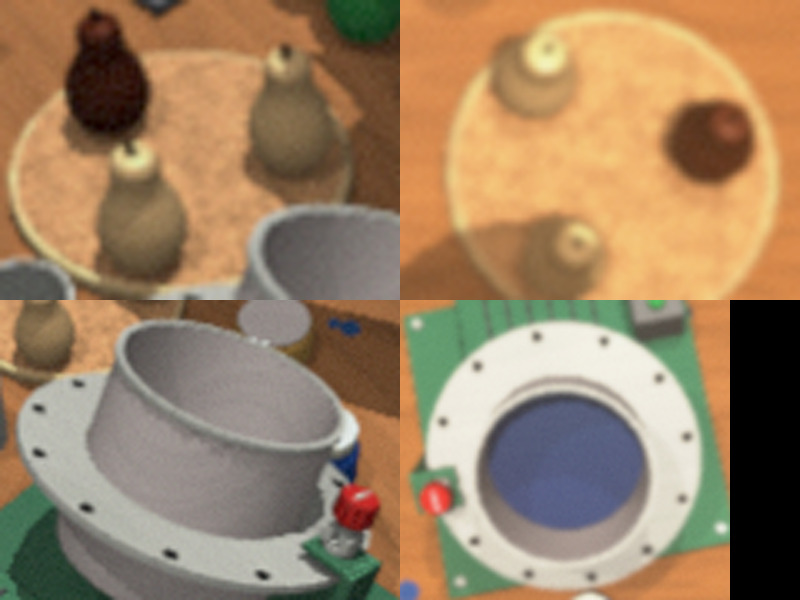

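```bash
cat >> h.py <<'E'
def un(p,x0,y0,k): return (np.array(p,float)+.5)/k-.5+[x0,y0]
def Rz(a): c,s=np.cos(a),np.sin(a); return np.array([[c,-s,0],[s,c,0],[0,0,1]])
RD=np.array([[np.cos(np.pi/6),0,-.5],[0,1,0],[.5,0,np.cos(np.pi/6)]])
def drum(q,P): # drum-frame point -> world ; q=x,y,yaw
    return (np.atleast_2d(P)@RD.T+[0,0,.095])@Rz(q[2]).T+[q[0],q[1],0]
E
cat > m1.py <<'E'
from h import *
sa=lambda p:un(p,180,155,5); tb=lambda p:un(p,265,155,5)
for nm,a,b in [("P1 stalk",(130,147),(145,50)),("P1 crown",(133,158),(146,55)),("P1 belly",(141,222),(133,77)),
 ("P2 stalk",(286,48),(175,242)),("P2 crown",(289,62),(177,244)),("P2 belly",(291,128),(163,258)),("dark stalk",(97,15),(330,122)),("dark belly",(107,92),(310,143))]:
    print(nm,*tri(sa(a),tb(b)))
kS=un((356,207),195,190,10/3);kT=un((37,198),150,100,3.)
K,e=tri(kS,kT);print("knob",K,e)
rs=un([(117,45),(122,30),(145,21),(240,38),(300,72),(340,112),(342,130),(130,81)],195,190,10/3)
rt=un([(25,160),(300,165),(160,22),(180,288),(60,70),(270,90),(70,255),(270,245)],150,100,3.)
th=np.linspace(0,2*np.pi,360)
C=lambda r,z:np.c_[r*np.cos(th),r*np.sin(th),z+0*th]
def f(q):
    a=proj("scene",drum(q,C(.104,.180)));b=proj("top",drum(q,C(.167,.088)))
    d=lambda P,c:cv2_d(P,c)
    return np.r_[d(rs,a),d(rt,b),proj("scene",drum(q,[0,.153,.147]))[0]-kS,proj("top",drum(q,[0,.153,.147]))[0]-kT]
def cv2_d(P,c): return np.array([cv2.pointPolygonTest(c.astype(np.float32),tuple(map(float,p)),True) for p in P])
r=least_squares(f,[.75,.1,.2],diff_step=1e-3);print(r.x,np.degrees(r.x[2]));print(r.fun.round(1))
q=r.x;print("mouth",drum(q,[0,0,.18]),"knob",drum(q,[0,.153,.147]))
E
python3 m1.py
```

```text
P1 stalk [ 0.61611234 -0.21864026  0.12407994] 0.23008829168750822
P1 crown [ 0.61492155 -0.22023545  0.11133392] 0.0023723814277332167
P1 belly [ 0.61515382 -0.21801655  0.04606868] 0.21398482354612725
P2 stalk [ 0.46854138 -0.23832585  0.12681285] 0.30820586889080914
P2 crown [ 0.46782098 -0.24029599  0.11161041] 0.28457029009436496
P2 belly [ 0.46842679 -0.23900737  0.04359668] 0.022259783787234255
dark stalk [ 0.56183973 -0.35806978  0.1223775 ] 0.39214826267362923
dark belly [ 0.56255469 -0.3588428   0.04213358] 0.14738099766739765
knob [0.58196351 0.25731733 0.22120504] 0.23510259161668046
[0.68678122 0.12456925 0.22009961] 12.610778818817904
[-0.3 -1.1 -0.8  0.2  1.   0.1 -0.5 -1.2 -0.3 -0.2  0.   0.2  1.   3.1
 -0.5 -1.   0.  -0.2 -0.4  0.2]
mouth [[0.5989524  0.10491984 0.25088457]] knob [[0.58165035 0.25783121 0.22230573]]
```

```bash
cat >> h.py <<'E'
from scipy.spatial.transform import Rotation as Ro
Q=np.array([.68678,.12457,.2201])
def down(yd): # tool pointing down, tool y at heading yd (deg)
    a=np.radians(yd);y=np.array([np.cos(a),np.sin(a),0]);z=np.array([0,0,-1.]);return np.c_[np.cross(y,z),y,z]
DR=Rz(Q[2])@RD
def dtool(yy): # tool z = -drum z, tool y at angle yy (deg) in drum xy plane
    a=np.radians(yy);y=DR@[np.cos(a),np.sin(a),0];z=-DR[:,2];return np.c_[np.cross(y,z),y,z]
def rel(pos,R,name=""):
    s=bot.read_state();R0=s["tcp_rot"];d=R0.T@(np.asarray(pos).ravel()-s["position"])*100
    w=Ro.from_matrix(R0.T@R).as_rotvec(degrees=True)
    print(name,"shift cm",d.round(2),"rot",w.round(1),"rows",max(np.linalg.norm(d)/6.25,np.linalg.norm(w)/10.7).round(1))
def st():
    s=bot.read_state();print("t",s["time_s"],"pos",s["position"].round(4),"F",s["force"].round(1),"open",round(s["opening"],3),"gf",round(s["grasp_force"],1),"j",s["joint_positions"].round(0))
    print("drum-frame tcp mm",((s["position"]-drum(Q,[0,0,0])[0])@DR*1000).round(1))
E
python3 - <<'E'
from h import *
rel([.6155,-.2185,.234],down(-75),"above P1")
E
```

```text
above P1 shift cm [ 53.48 -24.97  -0.07] rot [-0.1 -0.   0.5] rows 9.4
```

apply_moves(steps=[[[53.5,-25,0,0,0,0,1],[53.5,-25,0,0,0,0,1],[53.5,-25,0,0,0,0,1],[53.5,-25,0,0,0,0,1],[53.5,-25,0,0,0,0,1],[53.5,-25,0,0,0,0,1],[53.5,-25,0,0,0,0,1],[53.5,-25,0,0,0,0,1],[53.5,-25,0,0,0,0,1],[53.5,-25,0,0,0,0,1],[53.5,-25,0,0,0,0,1],[53.5,-25,0,0,0,0,1],[53.5,-25,0,0,0,0,1]]])

```text
time_s: 1.72
position: [0.6145, -0.2199, 0.2334]
tcp_rot: [[0.964, 0.265, -0.001], [0.265, -0.964, 0.0], [-0.001, -0.0, -1.0]]
force: [-0.2, -0.1, 0.3]
opening: 1.0
grasp_force: 0.0
```

apply_moves(steps=[[[0.1,-0.1,5,0,0,0,1],[0.1,-0.1,9,0,0,0,1],[0.1,-0.1,12,0,0,0,1],[0.1,-0.1,13.6,0,0,0,1],[0.1,-0.1,13.6,0,0,0,1],[0.1,-0.1,13.6,0,0,0,1]]])

```text
time_s: 2.48
position: [0.6172, -0.2184, 0.099]
tcp_rot: [[0.964, 0.266, 0.002], [0.266, -0.964, -0.001], [0.002, 0.002, -1.0]]
force: [0.3, 0.3, -0.6]
opening: 0.998
grasp_force: 0.0
```

Run:
```python
from h import *
st(); s=bot.capture("scene");t=bot.capture("top")
cv2.imwrite("pics/g1.png",np.hstack([crop(s,170,140,100,80,4),crop(t,255,130,100,80,4)]))
```

```text
t 2.475 pos [ 0.6172 -0.2184  0.099 ] F [ 0.3  0.3 -0.6] open 0.998 gf 0.0 j [-29.  42.  84.  -0.  54.  45.]
drum-frame tcp mm [-121.7 -319.5   74.8]
```

View pics/g1.png

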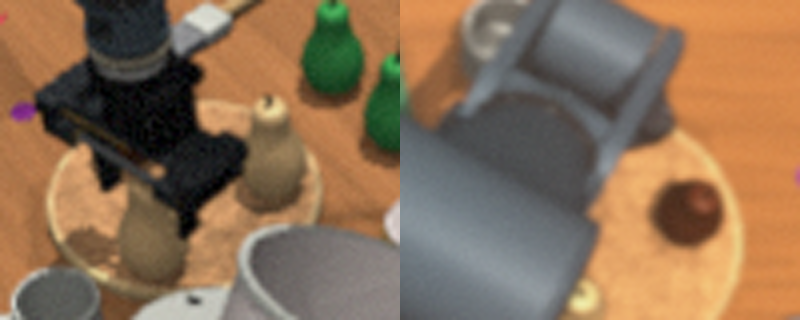

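The crop shows the fingers either side of the P1 neck at about (155,190), with P2 clear of them at (272,160). I'll close the fingers and lift.

apply_moves(steps=[[[0,0,0,0,0,0,-1],[0,0,0,0,0,0,-1],[0,0,0,0,0,0,-1],[0,0,0,0,0,0,-1],[0,0,0,0,0,0,-1],[0,0,0,0,0,0,-1],[0,0,-1,0,0,0,-1],[0,0,-4,0,0,0,-1],[0,0,-9,0,0,0,-1],[0,0,-15,0,0,0,-1],[0,0,-21,0,0,0,-1],[0,0,-27,0,0,0,-1],[0,0,-32,0,0,0,-1],[0,0,-32,0,0,0,-1],[0,0,-32,0,0,0,-1]]])

```text
time_s: 4.45
position: [0.6155, -0.217, 0.4166]
tcp_rot: [[0.964, 0.267, -0.002], [0.267, -0.964, 0.001], [-0.002, -0.002, -1.0]]
force: [0.2, -0.2, -1.9]
opening: 0.44
grasp_force: 26.8
```

Run:
```python
from h import *
st()
s=bot.read_state();print(s["tcp_rot"].round(3),s["moment"].round(2))
# entry poses: drum frame TCP (foot 82mm below TCP)
for yy in(-90,):
  rel(drum(Q,[-.040,.030,.300]),dtool(yy),"entry")
print(drum(Q,[-.040,.030,.300]))
```

```text
t 4.45 pos [ 0.6155 -0.217   0.4166] F [ 0.2 -0.2 -1.9] open 0.44 gf 26.8 j [-29.  25.  63.   0.  93.  45.]
drum-frame tcp mm [  36.  -317.7  350.6]
[[ 0.964  0.267 -0.002]
 [ 0.267 -0.964  0.001]
 [-0.002 -0.002 -1.   ]] [-0.01  0.07  0.07]
entry shift cm [ -2.3  -34.92   8.25] rot [-0.8 30.1  2.8] rows 5.8
[[0.50004352 0.11353411 0.33480762]]
```

apply_moves(steps=[[[0,-6,0,0,5,0,-1],[0,-12,0,-0.2,12,1,-1],[-0.5,-18,0,-0.4,20,2,-1],[-1,-24,0,-0.8,30.1,2.8,-1],[-1.5,-29,1.5,-0.8,30.1,2.8,-1],[-2,-33,4,-0.8,30.1,2.8,-1],[-2.3,-35,7,-0.8,30.1,2.8,-1],[-2.3,-35,8.2,-0.8,30.1,2.8,-1],[-2.3,-35,8.2,-0.8,30.1,2.8,-1],[-2.3,-35,8.2,-0.8,30.1,2.8,-1]]])

```text
time_s: 5.7
position: [0.5022, 0.1127, 0.3363]
tcp_rot: [[0.844, 0.216, 0.491], [0.188, -0.976, 0.108], [0.503, 0.001, -0.864]]
force: [0.5, 0.5, -1.6]
opening: 0.434
grasp_force: 27.7
```

Run:
```python
from h import *
st(); rel(drum(Q,[-.040,.030,.300]),dtool(-90),"entry")
s=bot.capture("scene");t=bot.capture("top")
cv2.imwrite("pics/e1.png",np.hstack([crop(s,180,130,133,150,3),crop(t,130,90,133,150,3)]))
```

```text
t 5.7 pos [0.5022 0.1127 0.3363] F [ 0.5  0.5 -1.6] open 0.434 gf 27.7 j [ -5.   4. 111.  14.  37.  63.]
drum-frame tcp mm [-37.6  28.7 300.3]
entry shift cm [-0.24 -0.13  0.03] rot [ 0.1 -0.2 -0.1] rows 0.0
```

View pics/e1.png

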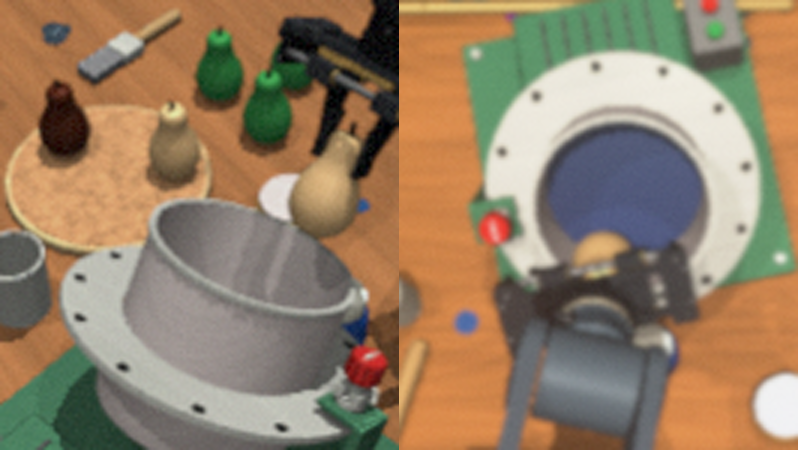

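Run:
```python
from h import *
t=cv2.imread("pics/top0raw.png").astype(int)
for y in (0,-.03,.03,-.05,.05):
    print(y)
    for h in range(36,80,4):
        p=proj("top",drum(Q,[-np.sqrt(.01-y*y),y,h/1000]))[0]; u,v=np.rint(p).astype(int); b,g,r=t[v,u]; print(h,p.round(1),b-r,end=" | ")
    print()
```

```text
0
36 [210.4 175. ] 22 | 40 [210.4 175.3] 22 | 44 [210.4 175.6] -4 | 48 [210.4 175.9] -4 | 52 [210.4 176.2] -4 | 56 [210.4 176.4] -4 | 60 [210.4 176.7] -21 | 64 [210.4 177. ] -21 | 68 [210.4 177.3] -21 | 72 [210.4 177.6] -24 | 76 [210.4 177.9] -24 | 
-0.03
36 [217.7 172.3] 22 | 40 [217.7 172.6] -1 | 44 [217.7 172.9] -1 | 48 [217.7 173.1] -1 | 52 [217.8 173.4] -1 | 56 [217.8 173.7] -18 | 60 [217.8 174. ] -18 | 64 [217.8 174.3] -18 | 68 [217.8 174.5] -20 | 72 [217.9 174.8] -20 | 76 [217.9 175.1] -20 | 
0.03
36 [202.6 175.5] 7 | 40 [202.6 175.8] 7 | 44 [202.6 176.1] 7 | 48 [202.5 176.4] 7 | 52 [202.5 176.7] -13 | 56 [202.5 176.9] -13 | 60 [202.5 177.2] -16 | 64 [202.5 177.5] -23 | 68 [202.4 177.8] -23 | 72 [202.4 178.1] -23 | 76 [202.4 178.4] -23 | 
-0.05
36 [222.2 169.1] 18 | 40 [222.3 169.4] 18 | 44 [222.3 169.7] 1 | 48 [222.3 169.9] 1 | 52 [222.4 170.2] 1 | 56 [222.4 170.5] 1 | 60 [222.4 170.7] -15 | 64 [222.5 171. ] -15 | 68 [222.5 171.3] -15 | 72 [222.5 171.5] -20 | 76 [222.6 171.8] -20 | 
0.05
36 [197.1 174.5] 29 | 40 [197.  174.8] 4 | 44 [197. 175.] 4 | 48 [196.9 175.3] 4 | 52 [196.9 175.6] -16 | 56 [196.9 175.9] -16 | 60 [196.8 176.2] -16 | 64 [196.8 176.4] -16 | 68 [196.8 176.7] -22 | 72 [196.7 177. ] -22 | 76 [196.7 177.3] -22 |
```

apply_moves(steps=[[[-0.2,-0.1,3,0,0,0,-1],[-0.2,-0.1,6,0,0,0,-1],[-0.2,-0.1,9,0,0,0,-1],[-0.2,-0.1,12,0,0,0,-1],[-0.2,-0.1,13,0,0,0,-1],[-0.2,-0.1,13,0,0,0,-1],[-0.2,-0.1,13,0,0,0,-1]]])

```text
time_s: 6.68
position: [0.5629, 0.1282, 0.2233]
tcp_rot: [[0.843, 0.218, 0.491], [0.189, -0.976, 0.108], [0.503, 0.001, -0.864]]
force: [-0.5, 0.1, -1.0]
opening: 0.439
grasp_force: 27.7
```

apply_moves(steps=[[[0,0,0.2,0,0,0,-1],[0,0,0.4,0,0,0,-1],[0,0,0.6,0,0,0,-1],[0,0,0.8,0,0,0,-1],[0,0,0.8,0,0,0,-1]]])

```text
time_s: 7.3
position: [0.5665, 0.1292, 0.2149]
tcp_rot: [[0.844, 0.218, 0.489], [0.189, -0.976, 0.109], [0.501, 0.001, -0.865]]
force: [0.0, -0.3, -1.3]
opening: 0.442
grasp_force: 27.7
```

```bash
python3 -c "
from h import *
st()"
```

```text
t 7.3 pos [0.5665 0.1292 0.2149] F [ 0.  -0.3 -1.3] open 0.442 gf 27.7 j [ -2.  21. 112.  23.  19.  55.]
drum-frame tcp mm [-40.8  30.8 162. ]
```

apply_moves(steps=[[[0,0,0.15,0,0,0,-1],[0,0,0.3,0,0,0,-1],[0,0,0.4,0,0,0,-1],[0,0,0.4,0,0,0,-1]]])

```text
time_s: 7.8
position: [0.5685, 0.1296, 0.2116]
tcp_rot: [[0.844, 0.218, 0.49], [0.189, -0.976, 0.109], [0.502, 0.001, -0.865]]
force: [-0.0, -0.1, -1.3]
opening: 0.438
grasp_force: 27.7
```

apply_moves(steps=[[[0,0,0.15,0,0,0,-1],[0,0,0.3,0,0,0,-1],[0,0,0.4,0,0,0,-1],[0,0,0.4,0,0,0,-1]]])

```text
time_s: 8.3
position: [0.5705, 0.1301, 0.2081]
tcp_rot: [[0.844, 0.218, 0.49], [0.189, -0.976, 0.109], [0.502, 0.001, -0.865]]
force: [0.0, 0.7, -2.0]
opening: 0.436
grasp_force: 27.7
```

apply_moves(steps=[[[0,0,0.15,0,0,0,-1],[0,0,0.3,0,0,0,-1],[0,0,0.4,0,0,0,-1],[0,0,0.4,0,0,0,-1]]])

```text
time_s: 8.8
position: [0.5724, 0.1305, 0.2047]
tcp_rot: [[0.844, 0.218, 0.49], [0.189, -0.976, 0.109], [0.501, 0.001, -0.865]]
force: [0.1, 0.4, -1.2]
opening: 0.432
grasp_force: 27.7
```

apply_moves(steps=[[[0,0,0.15,0,0,0,-1],[0,0,0.3,0,0,0,-1],[0,0,0.3,0,0,0,-1]]])

```text
time_s: 9.18
position: [0.5739, 0.1309, 0.202]
tcp_rot: [[0.844, 0.218, 0.489], [0.189, -0.976, 0.109], [0.501, 0.001, -0.865]]
force: [0.9, 0.3, -1.1]
opening: 0.438
grasp_force: 27.7
```

apply_moves(steps=[[[0,0,0.15,0,0,0,-1],[0,0,0.3,0,0,0,-1],[0,0,0.3,0,0,0,-1]]])

```text
time_s: 9.55
position: [0.5754, 0.1312, 0.1994]
tcp_rot: [[0.844, 0.218, 0.49], [0.189, -0.976, 0.109], [0.501, 0.001, -0.865]]
force: [0.2, 0.2, -2.1]
opening: 0.439
grasp_force: 27.7
```

apply_moves(steps=[[[0,0,0.15,0,0,0,-1],[0,0,0.25,0,0,0,-1],[0,0,0.25,0,0,0,-1]]])

```text
time_s: 9.93
position: [0.5766, 0.1315, 0.1973]
tcp_rot: [[0.844, 0.218, 0.49], [0.189, -0.976, 0.109], [0.502, 0.001, -0.865]]
force: [1.0, 0.1, -2.2]
opening: 0.439
grasp_force: 27.7
```

apply_moves(steps=[[[-0.25,-0.1,0,0,0,0,-1],[-0.5,-0.2,0,0,0,0,-1],[-0.7,-0.3,0,0,0,0,-1],[-0.85,-0.4,0,0,0,0,-1],[-0.85,-0.4,0,0,0,0,-1]]])

```text
time_s: 10.55
position: [0.5683, 0.1338, 0.1931]
tcp_rot: [[0.844, 0.218, 0.489], [0.189, -0.976, 0.109], [0.501, 0.001, -0.865]]
force: [0.3, 0.1, -1.7]
opening: 0.44
grasp_force: 27.7
```

```bash
python3 -c "
from h import *
st()"
```

```text
t 10.55 pos [0.5683 0.1338 0.1931] F [ 0.3  0.1 -1.7] open 0.44 gf 27.7 j [ -1.  24. 113.  27.  15.  52.]
drum-frame tcp mm [-49.3  34.9 141.7]
```

apply_moves(steps=[[[0,0,0.15,0,0,0,-1],[0,0,0.25,0,0,0,-1],[0,0,0.25,0,0,0,-1]]])

```text
time_s: 10.92
position: [0.5698, 0.134, 0.1909]
tcp_rot: [[0.844, 0.218, 0.49], [0.189, -0.976, 0.109], [0.501, 0.001, -0.865]]
force: [-0.5, -0.5, -1.1]
opening: 0.441
grasp_force: 27.7
```

apply_moves(steps=[[[0,0,0.15,0,0,0,-1],[0,0,0.25,0,0,0,-1],[0,0,0.25,0,0,0,-1]]])

```text
time_s: 11.3
position: [0.571, 0.1343, 0.1887]
tcp_rot: [[0.844, 0.218, 0.49], [0.189, -0.976, 0.109], [0.501, 0.001, -0.865]]
force: [0.4, -0.3, -1.6]
opening: 0.438
grasp_force: 27.7
```

apply_moves(steps=[[[0,0,0.15,0,0,0,-1],[0,0,0.2,0,0,0,-1],[0,0,0.2,0,0,0,-1]]])

```text
time_s: 11.68
position: [0.5719, 0.1345, 0.1871]
tcp_rot: [[0.844, 0.218, 0.49], [0.189, -0.976, 0.109], [0.502, 0.001, -0.865]]
force: [-1.7, 0.2, 0.2]
opening: 0.434
grasp_force: 27.9
```

apply_moves(steps=[[[0,0,-0.1,0,0,0,-1],[-0.15,-0.1,-0.1,0,0,0,-1],[-0.3,-0.2,-0.1,0,0,0,-1],[-0.3,-0.2,-0.1,0,0,0,-1]]])

```text
time_s: 12.18
position: [0.5685, 0.1358, 0.1865]
tcp_rot: [[0.844, 0.218, 0.49], [0.189, -0.976, 0.109], [0.502, 0.001, -0.865]]
force: [-0.2, 0.2, -1.2]
opening: 0.438
grasp_force: 27.7
```

apply_moves(steps=[[[0,0,0.06,0,0,0,-1],[0,0,0.12,0,0,0,-1],[0,0,0.12,0,0,0,-1],[0,0,0.12,0,0,0,-1]]])

```text
time_s: 12.68
position: [0.5691, 0.1359, 0.1855]
tcp_rot: [[0.844, 0.218, 0.49], [0.189, -0.976, 0.109], [0.502, 0.001, -0.865]]
force: [-0.7, 0.1, -0.1]
opening: 0.442
grasp_force: 28.0
```

```bash
python3 -c "
from h import *
st()"
```

```text
t 12.675 pos [0.5691 0.1359 0.1855] F [-0.7  0.1 -0.1] open 0.442 gf 28.0 j [ -1.  25. 113.  29.  14.  50.]
drum-frame tcp mm [-52.1  36.8 134.6]
```

apply_moves(steps=[[[0,0,0,0,0,0,-0.05],[0,0,0,0,0,0,0],[0,0,0,0,0,0,0.06],[0,0,0,0,0,0,0.1],[0,0,0,0,0,0,0.1]]])

```text
time_s: 13.3
position: [0.5694, 0.1358, 0.1855]
tcp_rot: [[0.844, 0.218, 0.49], [0.189, -0.976, 0.108], [0.502, 0.001, -0.865]]
force: [0.1, -0.9, 0.1]
opening: 0.543
grasp_force: 0.4
```

Run:
```python
from h import *
st()
s=bot.capture("scene");t=bot.capture("top")
cv2.imwrite("pics/r1.png",np.hstack([crop(s,215,150,100,120,4),crop(t,155,110,100,120,4)]))
```

```text
t 13.3 pos [0.5694 0.1358 0.1855] F [ 0.1 -0.9  0.1] open 0.543 gf 0.4 j [ -1.  25. 113.  29.  14.  50.]
drum-frame tcp mm [-51.9  36.6 134.5]
```

View pics/r1.png

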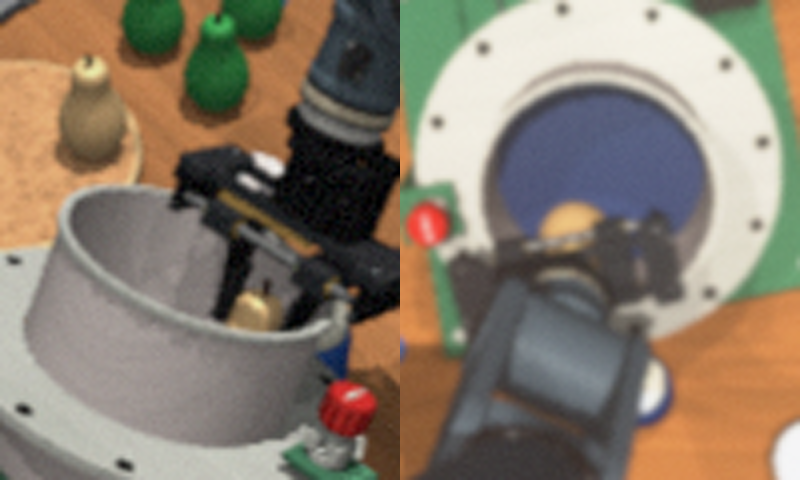

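The pear stands between the open fingers at (257,312) in the left crop, against the low side. I'll withdraw along the axis.

apply_moves(steps=[[[0,0,-0.7,0,0,0,0.1],[0,0,-1.5,0,0,0,0.1],[0,0,-2.5,0,0,0,0.1],[0,0,-4,0,0,0,0.1],[0,0,-7,0,0,0,0.3],[0,0,-11,0,0,0,1],[0,0,-16,0,0,0,1],[0,0,-16,0,0,0,1],[0,0,-16,0,0,0,1]]])

```text
time_s: 14.52
position: [0.4903, 0.1185, 0.3241]
tcp_rot: [[0.844, 0.218, 0.49], [0.189, -0.976, 0.108], [0.502, 0.001, -0.865]]
force: [1.2, 0.2, -0.4]
opening: 0.97
grasp_force: 0.0
```

Run:
```python
from h import *
st()
rel([.4685,-.239,.36],down(-75),"above P2")
```

```text
t 14.525 pos [0.4903 0.1185 0.3241] F [ 1.2  0.2 -0.4] open 0.97 gf 0.0 j [ -4.   4. 113.  15.  34.  63.]
drum-frame tcp mm [-52.7  37.  294.9]
above P2 shift cm [-6.78 34.42 -8.05] rot [  0.7 -30.1  -2.4] rows 5.8
```

apply_moves(steps=[[[-1,3,-4,0,-4,0,1],[-2,8,-8,0,-12,-0.5,1],[-4,14,-8,0.3,-20,-1,1],[-5,20,-8,0.5,-26,-2,1],[-6,26,-8,0.7,-30,-2.4,1],[-6.8,32,-8,0.7,-30,-2.4,1],[-6.8,34.4,-8,0.7,-30,-2.4,1],[-6.8,34.4,-8,0.7,-30,-2.4,1],[-6.8,34.4,-8,0.7,-30,-2.4,1],[-6.8,34.4,-8,0.7,-30,-2.4,1]]])

```text
time_s: 15.78
position: [0.4689, -0.2369, 0.3594]
tcp_rot: [[0.965, 0.262, 0.002], [0.262, -0.965, 0.001], [0.002, -0.001, -1.0]]
force: [-0.7, -0.1, 0.3]
opening: 1.001
grasp_force: 0.0
```

Run:
```python
from h import *
st()
rel([.4685,-.239,.099],down(-75),"P2")
s=bot.capture("scene");t=bot.capture("top")
cv2.imwrite("pics/p2.png",np.hstack([crop(s,160,120,150,150,2.66),crop(t,150,110,150,150,2.66)]))
```

```text
t 15.775 pos [ 0.4689 -0.2369  0.3594] F [-0.7 -0.1  0.3] open 1.001 gf 0.0 j [-39.  15.  86.   0.  79.  36.]
drum-frame tcp mm [-120.3 -305.2  374.7]
P2 shift cm [-0.14  0.21 26.04] rot [-0.  -0.1  0.2] rows 4.2
```

View pics/p2.png

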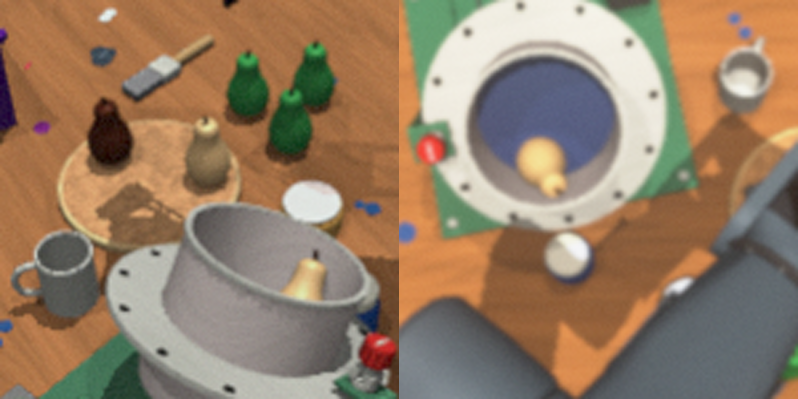

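The right-hand crop shows pear 1 lying at the low side of the drum, belly at about (541,160) and crown at (553,185). P2 still stands on the board, so I'll go down to it.

apply_moves(steps=[[[-0.1,0.2,6,0,0,0,1],[-0.1,0.2,12,0,0,0,1],[-0.1,0.2,17,0,0,0,1],[-0.1,0.2,21,0,0,0,1],[-0.1,0.2,24,0,0,0,1],[-0.1,0.2,26,0,0,0,1],[-0.1,0.2,26,0,0,0,1],[-0.1,0.2,26,0,0,0,1],[-0.1,0.2,26,0,0,0,0],[-0.1,0.2,26,0,0,0,-1],[-0.1,0.2,26,0,0,0,-1],[-0.1,0.2,26,0,0,0,-1],[-0.1,0.2,26,0,0,0,-1],[-0.1,0.2,26,0,0,0,-1],[-0.1,0.2,26,0,0,0,-1]]])

```text
time_s: 17.75
position: [0.469, -0.2407, 0.0992]
tcp_rot: [[0.966, 0.26, 0.002], [0.26, -0.966, 0.001], [0.002, -0.0, -1.0]]
force: [-0.5, 0.6, 1.0]
opening: 0.427
grasp_force: 33.0
```

Run:
```python
from h import *
st()
a=un((541-400,160),150,110,2.66);b=un((553-400,185),150,110,2.66)
for p,h in((a,.085),(b,.151)):
    f=lambda v:proj("top",drum(Q,[v[0],v[1],h]))[0]-p
    print(least_squares(f,[-.05,.03]).x.round(3))
# scene check crown ~ (315,256) and body
print(proj("scene",drum(Q,[-.06,.02,.157])),un((315,256),160,120,2.66))
```

```text
t 17.75 pos [ 0.469  -0.2407  0.0992] F [-0.5  0.6  1. ] open 0.427 gf 33.0 j [-39.  34. 103.   0.  43.  35.]
drum-frame tcp mm [-251.  -308.9  149.8]
[-0.061  0.021]
[-0.081  0.008]
[[277.50245279 220.60651337]] [278.10902256 215.92857143]
```

apply_moves(steps=[[[0,0,-1,0,0,0,-1],[0,0,-4,0,0,0,-1],[0,0,-9,0,0,0,-1],[0,0,-15,0,0,0,-1],[0,0,-21,0,0,0,-1],[0,0,-27,0,0,0,-1],[0,0,-32,0,0,0,-1],[0,0,-32,0,0,0,-1],[0,0,-32,0,0,0,-1]]])

```text
time_s: 18.88
position: [0.4677, -0.2403, 0.4183]
tcp_rot: [[0.966, 0.26, 0.0], [0.26, -0.966, 0.002], [0.0, -0.002, -1.0]]
force: [0.2, -0.5, -2.2]
opening: 0.431
grasp_force: 33.0
```

Run:
```python
from h import *
st()
rel(drum(Q,[-.025,-.045,.300]),dtool(-65),"entry")
```

```text
t 18.875 pos [ 0.4677 -0.2403  0.4183] F [ 0.2 -0.5 -2.2] open 0.431 gf 33.0 j [-39.  13.  80.   0.  87.  36.]
drum-frame tcp mm [ -92.5 -308.2  426.8]
entry shift cm [ 13.29 -25.77   7.66] rot [ -7.3  29.3 -22.1] rows 4.8
```

apply_moves(steps=[[[0,-6,0,-1.4,5.8,-4.4,-1],[2,-12,0,-2.8,11.6,-8.8,-1],[5,-17,0,-4.3,17.4,-13.2,-1],[8,-22,0,-5.8,23.4,-17.6,-1],[11,-25,1,-7.3,29.3,-22.1,-1],[13.3,-25.8,4,-7.3,29.3,-22.1,-1],[13.3,-25.8,7.7,-7.3,29.3,-22.1,-1],[13.3,-25.8,7.7,-7.3,29.3,-22.1,-1],[13.3,-25.8,7.7,-7.3,29.3,-22.1,-1]]])

```text
time_s: 20.0
position: [0.5301, 0.0426, 0.3424]
tcp_rot: [[0.673, 0.555, 0.489], [0.584, -0.804, 0.108], [0.453, 0.214, -0.865]]
force: [0.1, -1.5, -0.0]
opening: 0.426
grasp_force: 32.9
```

Run:
```python
from h import *
st()
for v in([-25,-45,300],[-25,-45,150],[-40,-47.4,150]): rel(drum(Q,np.array(v)/1000),dtool(-65),str(v))
```

```text
t 20.0 pos [0.5301 0.0426 0.3424] F [ 0.1 -1.5 -0. ] open 0.426 gf 32.9 j [-15.   6. 108.  21.  41.  25.]
drum-frame tcp mm [-24.2 -45.8 299.6]
[-25, -45, 300] shift cm [-0.04 -0.11 -0.04] rot [ 0.1 -0.   0. ] rows 0.0
[-25, -45, 150] shift cm [-0.04 -0.14 14.96] rot [ 0.1 -0.   0. ] rows 2.4
[-40, -47.4, 150] shift cm [-1.5  -0.56 14.96] rot [ 0.1 -0.   0. ] rows 2.4
```

apply_moves(steps=[[[0,-0.1,3,0,0,0,-1],[0,-0.1,6,0,0,0,-1],[0,-0.1,9,0,0,0,-1],[0,-0.1,12,0,0,0,-1],[0,-0.1,14,0,0,0,-1],[0,-0.1,15,0,0,0,-1],[0,-0.1,15,0,0,0,-1]]])

```text
time_s: 20.88
position: [0.6037, 0.0594, 0.213]
tcp_rot: [[0.672, 0.554, 0.491], [0.585, -0.804, 0.107], [0.454, 0.215, -0.865]]
force: [-0.3, 0.1, -1.3]
opening: 0.43
grasp_force: 32.9
```

apply_moves(steps=[[[-0.4,-0.1,0.2,0,0,0,-1],[-0.8,-0.2,0.4,0,0,0,-1],[-1.2,-0.4,0.6,0,0,0,-1],[-1.5,-0.4,0.8,0,0,0,-1],[-1.5,-0.4,1.0,0,0,0,-1],[-1.5,-0.4,1.0,0,0,0,-1]]])

```text
time_s: 21.62
position: [0.5958, 0.0552, 0.1961]
tcp_rot: [[0.672, 0.555, 0.49], [0.585, -0.804, 0.108], [0.454, 0.214, -0.865]]
force: [0.5, -0.3, -1.6]
opening: 0.427
grasp_force: 32.9
```

Run:
```python
from h import *
st()
```

```text
t 21.625 pos [0.5958 0.0552 0.1961] F [ 0.5 -0.3 -1.6] open 0.427 gf 32.9 j [-11.  24. 111.  35.  20.  10.]
drum-frame tcp mm [-39.5 -47.9 139.5]
```

apply_moves(steps=[[[0,0,0.15,0,0,0,-1],[0,0,0.25,0,0,0,-1],[0,0,0.3,0,0,0,-1],[0,0,0.3,0,0,0,-1]]])

```text
time_s: 22.12
position: [0.5971, 0.0556, 0.1935]
tcp_rot: [[0.672, 0.555, 0.49], [0.585, -0.804, 0.108], [0.454, 0.214, -0.865]]
force: [0.2, -1.3, -1.1]
opening: 0.43
grasp_force: 32.9
```

apply_moves(steps=[[[0,0,0.1,0,0,0,-1],[0,0,0.15,0,0,0,-1],[0,0,0.15,0,0,0,-1]]])

```text
time_s: 22.5
position: [0.5978, 0.0557, 0.1925]
tcp_rot: [[0.672, 0.555, 0.49], [0.585, -0.804, 0.108], [0.454, 0.214, -0.865]]
force: [-1.3, -0.4, 1.7]
opening: 0.429
grasp_force: 33.2
```

apply_moves(steps=[[[0,0,0.05,0,0,0,-1],[0,0,0.05,0,0,0,-1],[0,0,0.05,0,0,0,-1]]])

```text
time_s: 22.88
position: [0.598, 0.0558, 0.192]
tcp_rot: [[0.672, 0.555, 0.49], [0.585, -0.804, 0.108], [0.454, 0.214, -0.865]]
force: [-2.9, -0.7, 3.5]
opening: 0.429
grasp_force: 33.3
```

apply_moves(steps=[[[0,0,-0.07,0,0,0,-1],[0,0,-0.07,0,0,0,-1],[0,0,-0.07,0,0,0,-0.05],[0,0,-0.07,0,0,0,0],[0,0,-0.07,0,0,0,0.06],[0,0,-0.07,0,0,0,0.1],[0,0,-0.07,0,0,0,0.1],[0,0,-0.07,0,0,0,0.1]]])

```text
time_s: 23.88
position: [0.5977, 0.0557, 0.1924]
tcp_rot: [[0.672, 0.555, 0.49], [0.585, -0.804, 0.108], [0.454, 0.214, -0.865]]
force: [0.1, 1.1, 0.0]
opening: 0.548
grasp_force: 0.1
```

Run:
```python
from h import *
st()
```

```text
t 23.875 pos [0.5977 0.0557 0.1924] F [0.1 1.1 0. ] open 0.548 gf 0.1 j [-11.  25. 111.  36.  20.  10.]
drum-frame tcp mm [-39.6 -47.7 135.3]
```

apply_moves(steps=[[[0,0,-0.7,0,0,0,0.1],[0,0,-1.5,0,0,0,0.1],[0,0,-2.5,0,0,0,0.1],[0,0,-4,0,0,0,0.1],[0,0,-7,0,0,0,0.3],[0,0,-11,0,0,0,0.3],[0,0,-16,0,0,0,0.3],[0,0,-18,0,0,0,0.3],[0,0,-18,0,0,0,0.3]]])

```text
time_s: 25.0
position: [0.5094, 0.0359, 0.3506]
tcp_rot: [[0.671, 0.553, 0.494], [0.585, -0.804, 0.106], [0.456, 0.218, -0.863]]
force: [0.8, -0.7, 0.6]
opening: 0.651
grasp_force: 0.0
```

Run:
```python
from h import *
st()
for y in (0,20): rel(drum(Q,[0,.153,.240]),dtool(y),f"over knob {y}")
```

```text
t 25.0 pos [0.5094 0.0359 0.3506] F [ 0.8 -0.7  0.6] open 0.651 gf 0.0 j [-17.   3. 110.  21.  42.  23.]
drum-frame tcp mm [-38.9 -47.8 317.6]
over knob 0 shift cm [ 12.02 -16.58   7.69] rot [  0.5   0.  -64.9] rows 6.1
over knob 20 shift cm [ 12.02 -16.58   7.69] rot [  0.5   0.1 -84.9] rows 7.9
```

apply_moves(steps=[[[1.5,-2,0,0,0,-8,0.3],[3,-4,0,0,0,-16,0.3],[4.5,-6,0,0,0,-24,0.3],[6,-8,1,0,0,-32,0.3],[7.5,-10,2,0,0,-40,0.3],[9,-12,3,0,0,-48,0.3],[10.5,-14,5,0,0,-56,0.3],[12,-16.6,7.2,0.5,0,-65,0.3],[12,-16.6,7.2,0.5,0,-65,0.3],[12,-16.6,7.2,0.5,0,-65,0.3],[12,-16.6,7.2,0.5,0,-65,0.3]]])

```text
time_s: 26.38
position: [0.5335, 0.2469, 0.3051]
tcp_rot: [[-0.219, 0.847, 0.484], [0.976, 0.19, 0.11], [0.002, 0.496, -0.868]]
force: [0.3, -0.2, -0.3]
opening: 0.651
grasp_force: 0.0
```

Run:
```python
from h import *
st()
rel(drum(Q,[0,.153,.143]),dtool(0),"knob grip (grasp at 151)")
s=bot.capture("scene");t=bot.capture("top")
cv2.imwrite("pics/k1.png",np.hstack([crop(s,215,150,133,150,3),crop(t,145,110,133,150,3)]))
```

```text
t 26.375 pos [0.5335 0.2469 0.3051] F [ 0.3 -0.2 -0.3] open 0.651 gf 0.0 j [ 14.  14. 104.  -1.  32.   3.]
drum-frame tcp mm [ -1.4 152.9 243.4]
knob grip (grasp at 151) shift cm [-1.000e-02  1.800e-01  1.004e+01] rot [-0.3 -0.1 -0. ] rows 1.6
```

View pics/k1.png

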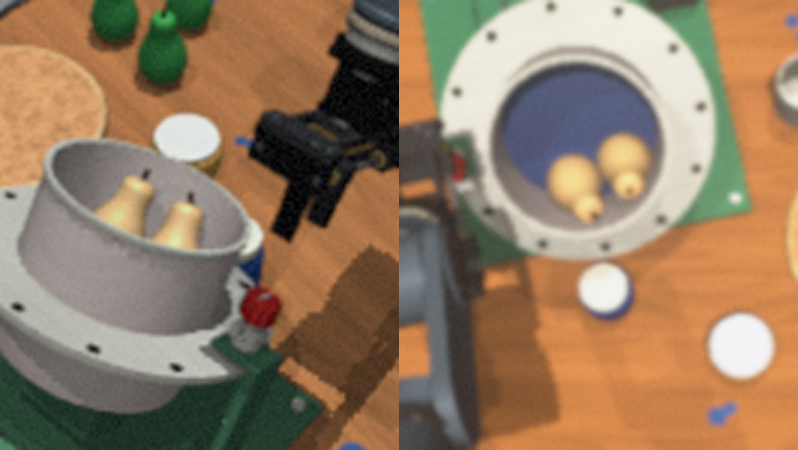

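Both pears lie at the low side, at (573,183) and (624,160) in the right-hand crop. The gripper is above the knob, which is at (262,307) in the left crop. I'll go down over it.

apply_moves(steps=[[[0,0.2,3,0,0,0,0.3],[0,0.2,6,0,0,0,0.3],[0,0.2,7.5,0,0,0,0.3],[0,0.2,8.5,0,0,0,0.3],[0,0.2,9.5,0,0,0,0.3],[0,0.2,10,0,0,0,0.3],[0,0.2,10,0,0,0,0.3]]])

```text
time_s: 27.35
position: [0.5834, 0.2592, 0.2189]
tcp_rot: [[-0.221, 0.847, 0.483], [0.975, 0.191, 0.111], [0.001, 0.496, -0.869]]
force: [0.4, 0.2, 0.5]
opening: 0.658
grasp_force: 0.0
```

Run:
```python
from h import *
st()
s=bot.capture("scene");t=bot.capture("top")
cv2.imwrite("pics/k2.png",np.hstack([crop(s,255,190,80,80,5),crop(t,125,130,80,80,5)]))
```

```text
t 27.35 pos [0.5834 0.2592 0.2189] F [0.4 0.2 0.5] open 0.658 gf 0.0 j [ 14.  25. 104.  -2.  22.   3.]
drum-frame tcp mm [  0.  153.9 143. ]
```

View pics/k2.png

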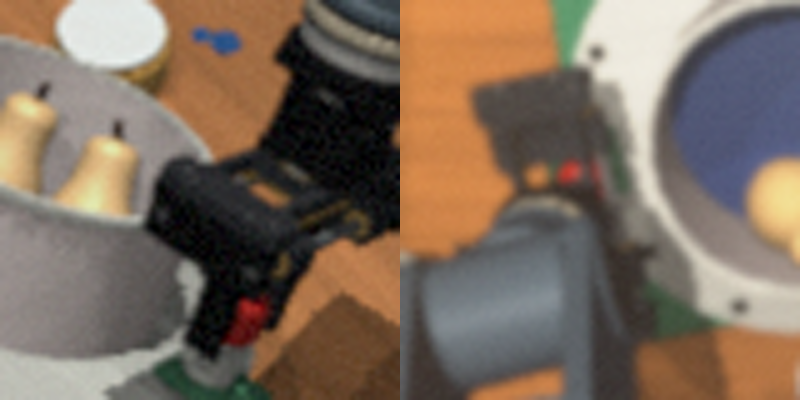

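The red knob at (250,320) in the left crop sits between the fingers. I'll grip it and pull.

apply_moves(steps=[[[0,0,0,0,0,0,-1],[0,0,0,0,0,0,-1],[0,0,0,0,0,0,-1],[0,0,0,0,0,0,-1],[0,0,0,0,0,0,-1]]])

```text
time_s: 28.08
position: [0.5841, 0.2593, 0.2197]
tcp_rot: [[-0.221, 0.846, 0.485], [0.975, 0.191, 0.111], [0.001, 0.497, -0.868]]
force: [0.5, -0.0, 2.1]
opening: 0.401
grasp_force: 30.0
```

apply_moves(steps=[[[0,0,-0.4,0,0,0,-1],[0,0,-0.8,0,0,0,-1],[0,0,-1.2,0,0,0,-1],[0,0,-1.5,0,0,0,-1],[0,0,-1.7,0,0,0,-1],[0,0,-1.7,0,0,0,-1],[0,0,-1.7,0,0,0,-1]]])

```text
time_s: 28.95
position: [0.5768, 0.2576, 0.2326]
tcp_rot: [[-0.22, 0.847, 0.484], [0.975, 0.191, 0.111], [0.002, 0.497, -0.868]]
force: [11.3, 4.5, -10.7]
opening: 0.403
grasp_force: 30.0
```

Run:
```python
from h import *
st(); print(DR.T@bot.read_state()["force"])
```

```text
t 28.95 pos [0.5768 0.2576 0.2326] F [ 11.3   4.5 -10.7] open 0.403 gf 30.0 j [ 14.  23. 104.  -2.  23.   3.]
drum-frame tcp mm [  1.  153.8 158.3]
[  5.00224128   1.89730681 -15.29862561]
```

apply_moves(steps=[[[0,0,-0.1,0,0,0,-1],[0,0,-0.15,0,0,0,-1],[0,0,-0.15,0,0,0,-1]]])

```text
time_s: 29.32
position: [0.5761, 0.2575, 0.2338]
tcp_rot: [[-0.22, 0.847, 0.484], [0.975, 0.19, 0.111], [0.002, 0.497, -0.868]]
force: [10.3, 4.8, -12.4]
opening: 0.403
grasp_force: 30.0
```

Run:
```python
from h import *
st(); print(DR.T@bot.read_state()["force"],DR.T@bot.read_state()["moment"])
```

```text
t 29.325 pos [0.5761 0.2575 0.2338] F [ 10.3   4.8 -12.4] open 0.403 gf 30.0 j [ 14.  23. 104.  -2.  23.   3.]
drum-frame tcp mm [  1.  153.8 159.7]
[  3.39776296   2.45819269 -16.22373816] [ 0.26316206 -0.60032093  0.01770864]
```

apply_moves(steps=[[[0,0,0,0,0,-8,-1],[0,0,0,0,0,-16,-1],[0,0,0,0,0,-24,-1],[0,0,0,0,0,-32,-1],[0,0,0,0,0,-40,-1],[0,0,0,0,0,-48,-1],[0,0,0,0,0,-56,-1],[0,0,0,0,0,-64,-1],[0,0,0,0,0,-71,-1],[0,0,0,0,0,-71,-1],[0,0,0,0,0,-71,-1]]])

```text
time_s: 30.7
position: [0.5748, 0.2556, 0.2323]
tcp_rot: [[-0.875, 0.068, 0.48], [0.136, 0.985, 0.108], [-0.465, 0.16, -0.871]]
force: [10.1, -1.8, -12.8]
opening: 0.401
grasp_force: 30.0
```

Run:
```python
from h import *
st(); s=bot.read_state();print(DR.T@s["force"],DR.T@s["moment"]);y=DR.T@s["tcp_rot"][:,1];print(np.degrees(np.arctan2(y[1],y[0])))
```

```text
t 30.7 pos [0.5748 0.2556 0.2323] F [ 10.1  -1.8 -12.8] open 0.401 gf 30.0 j [ 14.  23. 104.  -2.  24. -68.]
drum-frame tcp mm [ -1.2 152.3 159.2]
[  1.76018329  -3.98451575 -15.84067874] [-0.98090107 -0.14091714 -0.03337028]
71.09779475982802
```

apply_moves(steps=[[[0,0,0,0,0,-3,-1],[0,0,0.1,0,0,-3,-1],[0,0,0.2,0,0,-3,-1],[0,0,0.3,0,0,-3,-1],[0,0,0.4,0,0,-3,-1],[0,0,0.5,0,0,-3,-1],[0,0,0.5,0,0,-3,-1]]])

```text
time_s: 31.58
position: [0.5765, 0.2559, 0.2292]
tcp_rot: [[-0.877, 0.022, 0.481], [0.084, 0.991, 0.108], [-0.474, 0.135, -0.87]]
force: [3.3, -5.5, -2.8]
opening: 0.402
grasp_force: 30.0
```

Run:
```python
from h import *
st(); s=bot.read_state();print(DR.T@s["force"],DR.T@s["moment"])
```

```text
t 31.575 pos [0.5765 0.2559 0.2292] F [ 3.3 -5.5 -2.8] open 0.402 gf 30.0 j [ 14.  23. 104.  -2.  23. -71.]
drum-frame tcp mm [ -1.2 152.2 155.7]
[ 0.32992834 -6.10696583 -3.45043396] [-1.31908247  0.17138983 -0.01128383]
```

apply_moves(steps=[[[0,0,0.08,0,0,0,-1],[0,0,0.08,0,0,0,-0.1],[0,0,0.08,0,0,0,0.05],[0,0,0.08,0,0,0,0.15],[0,0,0.08,0,0,0,0.15],[0,0,0.08,0,0,0,0.15],[0,0,-1,0,0,0,0.15],[0,0,-3,0,0,0,0.15],[0,0,-6,0,0,0,0.15],[0,0,-11,0,0,0,0.15],[0,0,-17,0,0,0,0.15],[0,0,-17,0,0,0,0.15],[0,0,-17,0,0,0,0.15]]])

```text
time_s: 33.2
position: [0.4942, 0.2388, 0.3785]
tcp_rot: [[-0.875, 0.021, 0.483], [0.085, 0.99, 0.111], [-0.476, 0.138, -0.868]]
force: [0.2, -0.3, -0.2]
opening: 0.576
grasp_force: 0.0
```

Run:
```python
from h import *
st()
s=bot.capture("scene");t=bot.capture("top")
cv2.imwrite("pics/f.png",np.hstack([crop(s,170,130,150,150,2.66),crop(t,140,100,150,150,2.66)]))
for p in(0,.0125,.0165): print(p,proj("scene",drum(Q,[0,.153,.147+p])),proj("top",drum(Q,[0,.153,.147+p])))
for im,(x0,y0) in((s,(280,215)),(t,(140,140))):
    c=im[y0:y0+60,x0:x0+60].astype(int);m=(c[...,2]>110)&(c[...,1]<60)&(c[...,0]<70);v,u=np.nonzero(m);print(len(u),u.mean()+x0,v.mean()+y0)
for n,(x0,y0) in(("scene0raw",(280,215)),("top0raw",(140,140))):
    im=cv2.imread(f"pics/{n}.png");c=im[y0:y0+60,x0:x0+60].astype(int);m=(c[...,2]>110)&(c[...,1]<60)&(c[...,0]<70);v,u=np.nonzero(m);print(len(u),u.mean()+x0,v.mean()+y0)
```

```text
t 33.2 pos [0.4942 0.2388 0.3785] F [ 0.2 -0.3 -0.2] open 0.576 gf 0.0 j [ 15.   5. 102.  -1.  43. -72.]
drum-frame tcp mm [  0.6 153.5 327. ]
0 [[301.45141457 251.55184223]] [[161.55527807 165.87566239]]
0.0125 [[303.13496872 247.86147219]] [[161.10101253 166.75854766]]
0.0165 [[303.67647377 246.67391301]] [[160.95386563 167.04457129]]
80 302.1125 248.375
0 nan nan
87 301.11494252873564 251.89655172413794
0 nan nan<stdin>:7: RuntimeWarning: Mean of empty slice.
  ret = ret.dtype.type(ret / rcount)
<stdin>:9: RuntimeWarning: Mean of empty slice.
```

View pics/f.png

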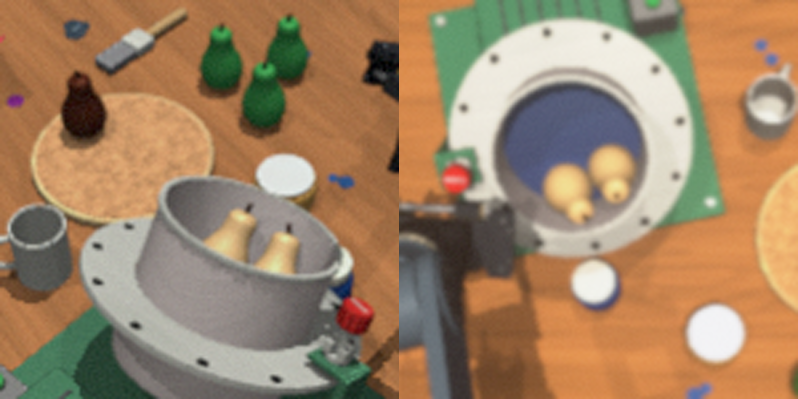

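The final picture shows the knob at (355,315) in the left crop. It has shifted 3.5 px up the axis, which matches being parked about 12.5 mm out. Both pears are in the drum at the low side, the dark pear is still standing at (83,105), and the robot is touching nothing.

```bash
python3 -c "
from rig import bot
print(bot.hand_in())"
```

```text
the job is handed in; nothing more can be done
None
```

I handed the job in at about 33 s: both pale pears rest on the mats at the drum's low side, the red plunger is parked in its rest notch about 12.5 mm out, and I moved nothing else.

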